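# Unlatch the work rest and hold it up off its ball

### The job

The work-rest arm on the carving bench must come up so that a colleague can clean its ball. Draw the lock pin out of the arm and park it, hanging upright by its collar, in the notch of the little stand beside it; then pull the spring latch outwards, away from the arm's head, lift the head off its ball to about 10 cm higher, and finish while still holding the arm raised in the gripper. Do not disturb the other things on the bench.

Things in the scene. Friction and masses are not known exactly. Their poses are not given: they have to be found in the camera images.
- rest_arm: Steel bar 28 wide, 22 high, hinged at one end, a 58 x 58 coupler head over a ball at the other. Origin on the hinge axis, 75 above the bench; x runs along the arm to the head, y to the side the latch is pulled, z up. Hinge axis is horizontal along y: lifting the head tilts z off vertical, 0 when down, at most 0.9 rad; it moves freely and falls if let go. 0.7 kg with latch; 5 N lifts it
- spring_latch: Dark steel latch sliding in the arm's head along the arm's +y, carried by the arm: an upright tab 12 thick (along y), 32 wide (along x), to pinch across its 12. Origin mid-tab, 20 below its top; shut, at (200, 56, 50) in the arm's frame, 125 above the bench; axes as the arm's. Travel 14 mm to a stop; a spring shuts it, 4 N shut to 9 N fully out. Locked (under 4 mm play) while the pin is in
- socket (a point): centre of the ball socket in the arm's head, (200, 0, 0) in the arm's frame, 75 above the bench when down; axes as the arm's. The head's top is 28 above it. The latch's bolt bites under the ball: the arm cannot be lifted until the latch is pulled out at least 9 mm
- pivot (a point): point on the hinge axis at the middle of the arm, 75 above the bench, 200 from the ball's axis, on the fixed green base plate (290 x 90 x 12). An aluminium ledge 75 x 52 on the bar reaches 17 above this axis
- bore (a point): middle of the top mouth of the pin's bore (11 diameter, through a 12 thick ear 44 x 50 on the arm's latch side and a plate of the latch below it), 81 above the bench when the arm is down, at (140, 44, 6) in the arm's frame
- lock_pin: loose upright steel pin, about 70 g, 86 long, standing in the bore with its collar on the ear. Origin at its lower tip, z up along it: shank 10 diameter from 0 to 34, collar 24 diameter from 34 to 39, grip 14 diameter from 39 to 80, knob 18 diameter from 80 to 86. At the start the tip is 47 above the bench
- pin_stand: fixed green stand, base 76 x 70, with a flat steel fork 60 x 52 on top, its top 70 above the bench. Origin at the bench under the middle of the notch; its y points out of the notch's open end, x across the notch
- notch (a point): parking place in the fork's notch, on its top face 70 above the bench, axes as the stand's. The notch is 13 wide along x, closed at y = -12, open at the fork's edge y = +20; the fork is 10 thick. The parked pin hangs upright, shank through the notch, collar on the fork (tip 34 below this point)
- bowl: steel bowl, 140 across, 50 high, bystander; origin under its centre
- stone: greenish stone blank, 60 across, 26 high, bystander; origin under its centre
- handpiece_a: steel carving handpiece, 170 long, 20 thick, lying along its x, bystander; origin under its middle
- handpiece_b: second handpiece like the first, bystander
- pliers: pliers with red grips, about 160 long along x, 14 high, bystander; origin at the pivot
- burr_block: dark wooden disc 56 across, 24 high with burrs standing in it up to 55, bystander; origin under its centre
- brush: hand brush lying along x, bystander
Not all that is in view belongs to the job. Leave any black or blue look-alike of the lock_pin alone.

How it is judged:
By the outcome, as a careful person would: the job done as asked, in the order asked, and still so for the second after the job is handed in, while the arm keeps its last pose, push and grip.
It also fails if it takes over 51 s, if anything falls off the work surface, if the arm or the gripper's body presses on something with over 40 N, if the wrist force passes 120 N, or if a joint passes its speed limit or range.

### The arm

A 7-joint arm with a two-finger parallel gripper is mounted at the origin on the work surface. World frame = base frame: x ahead of the robot, y to its left, z up, the work surface at z = 0. Lengths are in m, angles in rad, forces in N, time in s.
With the tool pointing down it reaches from about 0.425 to 0.925 m from the base axis. Payload 6.8 kg.
Tool frame: the origin (TCP) lies between the finger pads; the fingertips stand 22 mm ahead of it and the grasp point (between the pads) lies 3 mm ahead of it; z points along the fingers, y is the line along which they close (so a half turn about z gives the same grasp; the last joint's range is limited). The gripper opens to 85 mm and grips with 20 to 120 N. Pads are 22 mm wide; open, the fingers measure 114 mm over their backs; the gripper's body (76 mm by 85 mm) begins 54 mm behind the grasp point. The pads swing forward as they close: fully open they stand 13 mm farther back than shut.
Start: joints at [1.062, 0.477, 0.022, 1.555, -0.011, 1.109, -0.083], TCP at [0.263, -0.622, 0.253] pointing down, gripper open.
Joint ranges: [-2.96, 2.96], [-0.34, 2.1], [-1.41, 1.46], [0.24, 2.44], [-1.37, 4.51], [0.17, 1.92], [-2.96, 2.96]. Speed limits (rad/s): [2.39, 2.39, 3.14, 3.14, 3.14, 3.14, 3.14].

### API

Orientations are given as a unit quaternion [w, x, y, z].
In Python, from station import bot gives the robot as it stands.
- The arm moves only by the tool servo_tool, never from a script. Its argument "motion" is a list that holds one entry, the list of rows, each a list of 5 numbers: the opening, from 0 (shut) to 1 (fully open), then the shift along the world's x, y, z each as a share of 0.04 m, from -1 to 1, then the turn about the world's z as a share of 0.12 rad, from -1 to 1. A call has 1 to 20 rows; each row shifts and turns the commanded pose from where the row before left it; what a row does not reach is not made up. A row lasts 1/10 s, in which the tool goes at most 50 mm and 8.59 degrees, less where a joint would pass 70% of its speed; a pose out of reach is approached as far as the arm can. A call with a number of a shift or a turn outside -1 to 1 is refused whole. A call with a gripper value outside its range is refused whole. The fingers move at their own pace and stop on an object; "newtons" is the grip in N (left out, the last holds). Time passes only in rows, so rows that do not move let the fingers close. It gives the time, the measured TCP pose, the force, the opening and the grip force at its end, in the units of the state.
- bot.get_obs(): the state, without advancing time (a new reading comes with each control period).
- bot.read_camera(name): name is "side" or "top"; returns (picture, depth): 400x640x3 uint8, red, green, blue; 400x640 float32, m along the optical axis (not along the pixel's ray), 0 where there is no reading.
- bot.get_calibration(name): a dict with "fovy" (degrees; the focal length in pixels is half the picture's height over the tangent of half this angle, whatever the lens; pixels are square), "cx", "cy" (the principal point, pixels), "k1" (the pictures are not rectified: a ray, as slopes to the right and down, at radius r is drawn at 1 + k1 r^2 times it, then the intrinsics apply), "view" (4x4, takes a point from world to camera coordinates). Camera axes: x right, y down, z forward; pixel columns grow to the right and rows downward; lengths in m; the calibration is good to about 2 mm. A picture is of the moment at which its call begins. get_calibration takes no time and is no camera call.
- bot.hand_in(): hands the job in; it is judged then, once.
The state is a dict: "t": time; "q": joint angles; "joint_vel": joint speeds; "joint_torque": joint torques, N m; "eef_pos": TCP position; "tool_rot": TCP orientation; "contact_force": force on the tool from outside, world axes, zero at the start; "torque": the same for the moment, N m; "gripper_width": opening from 0.0 (shut) to 1.0 (fully open); "grasp_force": force on a finger pad.
Only numpy, scipy, OpenCV 4.12 (cv2) and the standard library are available. Lean on these libraries where they do the work, as an engineer would, in place of code of your own. Each camera call takes 0.05 s, during which the arm holds its last target. There are 200 camera calls.

## Working session

There is one attempt and no reset: what is moved stays moved. The work goes in short steps, Python scripts to look and compute and a tool call to move; the robot and the scene stay as the last step left them, time stands still between calls to the robot, and variables do not carry over. Pictures are saved under pics/ and viewed, at most 10 in all, crops included, and the job is handed in when it is done.

Besides the shell and the picture viewer there is one more tool, called after "Emit:" as a command line: name --argument value ..., lists and objects as JSON in quotes. servo_tool: Moves the arm, as the interface text tells. Shift numbers are shares of 0.04 m and turn numbers shares of 0.12 rad, none past 1 either way. Its arguments: {"type":"object","properties":{"motion":{"type":"array"},"newtons":{"type":"number"}},"required":["motion"]}

```bash
ls; mkdir -p pics
cat > h.py <<'E'
import numpy as np, cv2
from station import bot
def save(n,f):
    p,d=bot.read_camera(n); cv2.imwrite(f'pics/{f}.png',p[:,:,::-1]); np.save(f'pics/{f}_d.npy',d); return p,d
def K(n):
    c=bot.get_calibration(n); f=200/np.tan(np.radians(c['fovy'])/2)
    return c,f,np.linalg.inv(np.array(c['view']).reshape(4,4))
def slopes(n,u,v):
    c,f,_=K(n); a=np.array([(u-c['cx'])/f,(v-c['cy'])/f]); s=a.copy()
    for _ in range(20): s=a/(1+c['k1']*(s@s))
    return s
def ray(n,u,v):
    s=slopes(n,u,v); T=K(n)[2]; return T[:3,3],T[:3,:3]@np.array([s[0],s[1],1])
def plane(n,u,v,z):
    o,d=ray(n,u,v); return o+d*(z-o[2])/d[2]
def pt(n,u,v,dep):
    o,d=ray(n,u,v); return o+d*dep
def cloud(n,d):
    c,f,T=K(n); v,u=np.mgrid[0:400,0:640]; a=np.stack([(u-c['cx'])/f,(v-c['cy'])/f],-1); s=a.copy()
    for _ in range(20): s=a/(1+c['k1']*(s**2).sum(-1,keepdims=True))
    P=np.concatenate([s,np.ones((400,640,1))],-1)*d[...,None]
    return P@T[:3,:3].T+T[:3,3]
def proj(n,X):
    c,f,_=K(n); V=np.array(c['view']).reshape(4,4); p=V[:3,:3]@np.array(X)+V[:3,3]; s=p[:2]/p[2]; s=s*(1+c['k1']*(s@s)); return s*f+[c['cx'],c['cy']]
E
python3 - <<'E'
from h import *
np.set_printoptions(precision=4,suppress=True)
o=bot.get_obs(); print(o)
for n in('top','side'): save(n,n+'0'); print(bot.get_calibration(n))
E
```

```text
pics
{'t': 0.0, 'q': array([ 1.062 ,  0.4778,  0.0224,  1.5564, -0.0115,  1.1093, -0.0831]), 'joint_vel': array([ 0.0007, -0.0002,  0.    , -0.0004, -0.0012, -0.0002, -0.0007]), 'joint_torque': array([ -0.0005, -59.6456,   1.6073, -28.1198,   0.0124,   0.0093,
         0.0001]), 'eef_pos': array([ 0.2631, -0.621 ,  0.2523]), 'tool_rot': array([-0.0009,  0.98  ,  0.1991, -0.0002]), 'contact_force': array([ 0.203 , -0.4912,  0.5414]), 'torque': array([0.0113, 0.0241, 0.0015]), 'grasp_force': 0.0, 'gripper_width': 0.9994572554925959}
{'fovy': 57.223510315619535, 'cx': 317.2356280543246, 'cy': 204.92215491781923, 'k1': -0.0862156254798164, 'view': array([[ 0.0014, -0.9999, -0.014 , -0.0199],
       [-0.9946,  0.0001, -0.1038,  0.5857],
       [ 0.1038,  0.0141, -0.9945,  1.1238],
       [ 0.    ,  0.    ,  0.    ,  1.    ]])}
{'fovy': 46.41214415116491, 'cx': 321.150940362417, 'cy': 197.8220975788384, 'k1': -0.08617494820704703, 'view': array([[-0.8068, -0.5905, -0.0202,  0.465 ],
       [-0.3808,  0.5457, -0.7464,  0.3059],
       [ 0.4518, -0.5945, -0.6651,  0.8713],
       [ 0.    ,  0.    ,  0.    ,  1.    ]])}
```

View pics/top0.png

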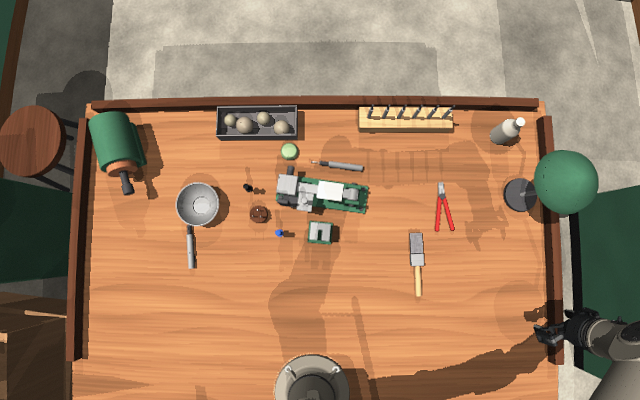

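View pics/side0.png

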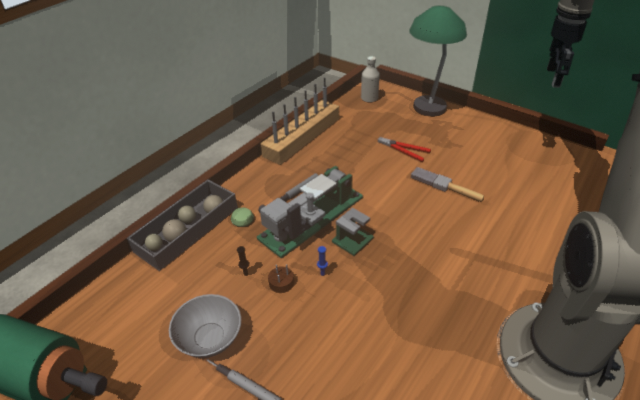

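Run:
```python
import cv2
a=cv2.imread('pics/top0.png')[155:255,265:385]; b=cv2.imread('pics/side0.png')[160:285,225:385]
cv2.imwrite('pics/ct.png',cv2.resize(a,None,fx=6,fy=6,interpolation=cv2.INTER_CUBIC)[:600,:720])
cv2.imwrite('pics/cs.png',cv2.resize(b,None,fx=4.8,fy=4.8,interpolation=cv2.INTER_CUBIC)[:600])
```

```text
(no output)
```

View pics/ct.png

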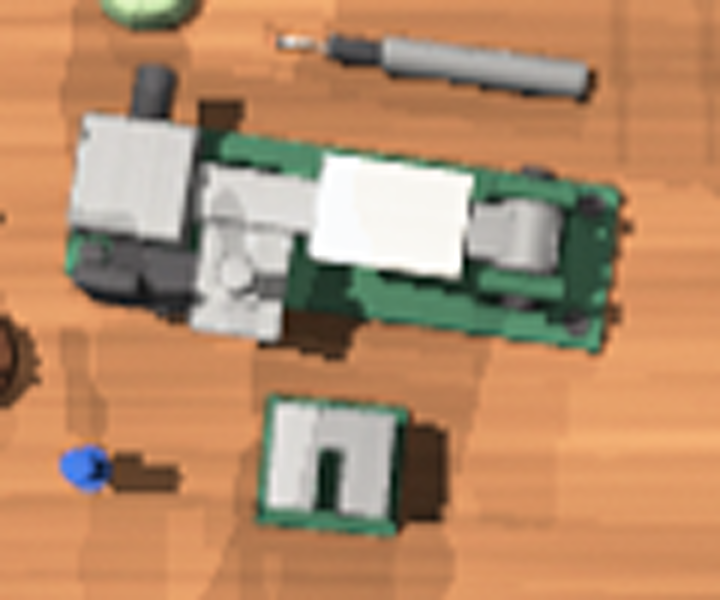

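View pics/cs.png

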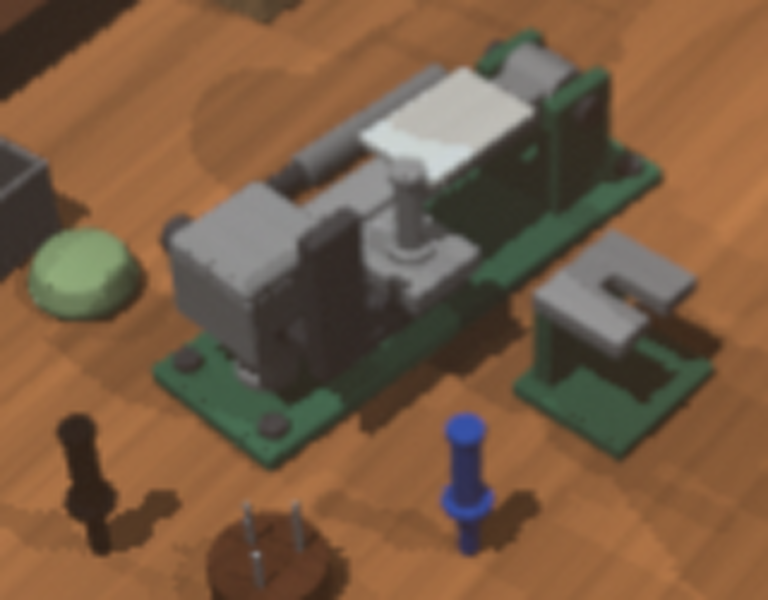

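The crops show the arm with its head at top-crop (135,180) and hinge at (520,235). The lock pin's knob is at (238,275), the latch tab is at (140,270), and the stand's fork is at (334,460) with its notch open towards the robot (down). The blue pin at (88,468) and the black pin are the look-alikes.

Run:
```python
from h import *
np.set_printoptions(precision=4,suppress=True)
for n in('top','side'):
    P=cloud(n,np.load(f'pics/{n}0_d.npy'))
    img=cv2.imread(f'pics/{n}0.png')
    # window around arm
    lo=plane('top',265,255,.05); hi=plane('top',385,155,.05)
    W=(P[...,0]>lo[0])&(P[...,0]<hi[0])&(P[...,1]<lo[1])&(P[...,1]>hi[1])
    print(n,'bench z',np.median(P[...,2][W&(P[...,2]<.008)]))
    for name,z,t in(('fork',.07,.004),('head/tabtop',.103,.003),('ledge',.092,.003),('ear',.081,.003),('knob',.133,.004),('tab',.145,.004),('base',.012,.003)):
        m=(W&(abs(P[...,2]-z)<t)).astype(np.uint8)
        k,l,s,c=cv2.connectedComponentsWithStats(m)
        for i in range(1,k):
            if s[i,4]<6: continue
            q=P[l==i]; r=cv2.minAreaRect((q[:,:2]*1000).astype(np.float32))
            print(name,s[i,4],'px',c[i],'mean',q.mean(0),'rect',np.round(r[0],1),np.round(r[1],1),round(r[2],1))
```

```text
top bench z 0.0010922245374307415
fork 13 px [293.0769 169.0769] mean [0.6922 0.0543 0.0713] rect [691.2  54.5] [27.3  6. ] 0.9
fork 87 px [291.4368 199.6667] mean [0.5978 0.0587 0.0685] rect [595.7  63.8] [46.7 32.9] 81.5
fork 259 px [320.1081 230.4363] mean [ 0.5041 -0.0288  0.0708] rect [503.  -27.9] [59.9 52. ] 84.5
head/tabtop 293 px [286.727  183.5904] mean [0.6418 0.0702 0.1036] rect [642.2  70.2] [58.1 57.9] 81.6
ledge 350 px [329.66   189.9114] mean [ 0.6243 -0.0575  0.0925] rect [624.1 -56.5] [88.6 51.9] 81.8
ledge 21 px [353.8571 185.6667] mean [ 0.6375 -0.1301  0.0901] rect [ 638.1 -129.4] [34.8  8.4] 78.7
ledge 66 px [352.8788 193.5455] mean [ 0.6135 -0.1269  0.0914] rect [ 611.8 -126. ] [24.7 37.5] 66.3
ledge 10 px [350.5 201.3] mean [ 0.5903 -0.1196  0.0903] rect [ 589.6 -119.6] [12.4  8.7] 43.5
ledge 6 px [357.1667 202.1667] mean [ 0.5876 -0.1395  0.0905] rect [ 586.7 -139. ] [11.7  3.1] 88.5
ear 13 px [354.2308 183.1538] mean [ 0.6464 -0.132   0.0827] rect [ 646.7 -132.8] [ 6.3 15.4] 0.2
ear 177 px [305.2147 200.5932] mean [0.5935 0.016  0.0816] rect [593.9  13.5] [5
[... 3299 characters left out ...]
.3  21.7] [15.5 16.6] 87.6
knob 43 px [293.2093 213.0465] mean [0.583  0.0873 0.1327] rect [581.7  84.5] [31.  10.9] 63.7
tab 73 px [293.4247 207.4521] mean [0.5846 0.0833 0.1451] rect [585.3  82.3] [31.7 12.5] 82.8
base 1167 px [310.5159 222.3273] mean [ 0.6121 -0.0091  0.0127] rect [622.6 -29.1] [292.8  90.4] 80.3
base 35 px [289.8571 195.7714] mean [ 0.7162 -0.0531  0.0128] rect [715.3 -55.2] [52.1  8.4] 73.5
base 15 px [249.9333 220.7333] mean [0.7395 0.0754 0.0117] rect [739.1  73.9] [ 4.6 24. ] 0.4
base 479 px [354.0814 240.3215] mean [ 0.493  -0.0179  0.0113] rect [500.8 -23.9] [77.2 71.6] 85.5
base 7 px [322.7143 272.4286] mean [0.496  0.1035 0.0121] rect [496.  103.6] [7.1 3. ] 52.6
```

Emit:
servo_tool --motion '[[[0.5,0.481,0.942,-0.077,0.504],[0.5,0.481,0.942,-0.077,0.504],[0.5,0.481,0.942,-0.077,0.504],[0.5,0.481,0.942,-0.077,0.504],[0.5,0.481,0.942,-0.077,0.504],[0.5,0.481,0.942,-0.077,0.504],[0.5,0.481,0.942,-0.077,0.504],[0.5,0.481,0.942,-0.077,0.504],[0.5,0.481,0.942,-0.077,0.504],[0.5,0.481,0.942,-0.077,0.504],[0.5,0.481,0.942,-0.077,0.504],[0.5,0.481,0.942,-0.077,0.504],[0.5,0.481,0.942,-0.077,0.504],[0.5,0.481,0.942,-0.077,0.504],[0.5,0.481,0.942,-0.077,0.504],[0.5,0.481,0.942,-0.077,0.504],[0.5,0.481,0.942,-0.077,0.504],[0.5,0,0,0,0],[0.5,0,0,0,0],[0.5,0,0,0,0]]]' --newtons 40

```text
t: 2.1
eef_pos: [0.5899, 0.0176, 0.2005]
tool_rot: [0.0, 0.756, 0.655, -0.001]
contact_force: [0.1, 0.2, 0.5]
gripper_width: 0.499
grasp_force: 0.0
```

Run:
```python
from h import *
o=bot.get_obs();print(o['eef_pos'],o['t'])
e=o['eef_pos']
p,d=save('side','s1'); c=cv2.resize(p[90:240,230:390,::-1],None,fx=4,fy=4,interpolation=cv2.INTER_CUBIC)
for z in (e[2],e[2]-.022,.133,.086):
    u=proj('side',[e[0],e[1],z]); print(z,u); cv2.circle(c,tuple(int(t) for t in (u-[230,90])*4),4,(0,0,255),1)
cv2.imwrite('pics/cs1.png',c)
```

```text
[0.58991788 0.01762747 0.20051099] 2.1
0.20051099464624436 [309.2269903  170.22547561]
0.17851099464624437 [309.60359336 178.21509659]
0.133 [310.35094975 194.03649133]
0.086 [311.08052427 209.43851663]
```

View pics/cs1.png

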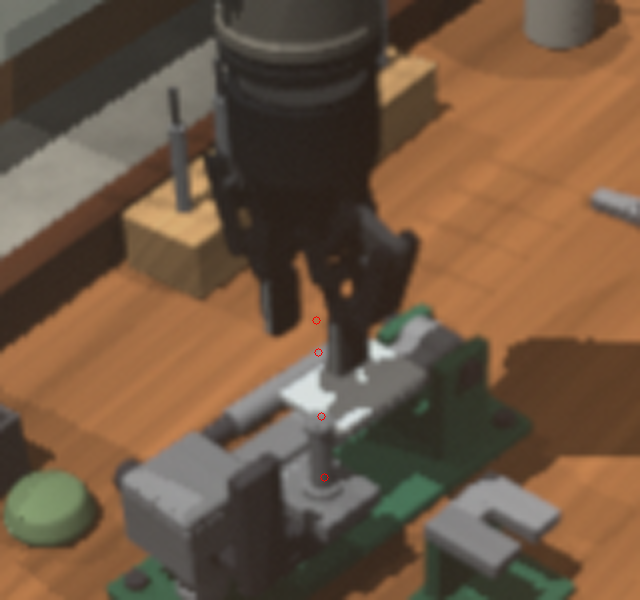

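The gripper straddles the pin, with the fingertips at about (282,330) and (345,370) and the pin's knob at (321,425) below and between them. I'll lower and grip.

Emit:
servo_tool --motion '[[[0.5,0,0,-0.8,0],[0.5,0,0,-0.8,0],[0.5,0,0,-0.5,0],[0.5,0,0,-0.14,0],[0.5,0,0,0,0],[0,0,0,0,0],[0,0,0,0,0],[0,0,0,0,0],[0,0,0,0,0],[0,0,0,0,0],[0,0,0,0,0]]]' --newtons 40

```text
t: 3.25
eef_pos: [0.5886, 0.0192, 0.1123]
tool_rot: [-0.001, 0.755, 0.655, -0.001]
contact_force: [-7.5, -0.4, 6.3]
gripper_width: 0.156
grasp_force: 47.8
```

Emit:
servo_tool --motion '[[[0,-0.04,0,0,0],[0,0,0,0.1,0],[0,0,0,0.3,0],[0,0,0,0.5,0],[0,0,0,0.5,0],[0,0,0,0,0],[0,0,0,0,0]]]'

```text
t: 3.95
eef_pos: [0.5896, 0.0189, 0.1683]
tool_rot: [0.001, 0.756, 0.655, 0.001]
contact_force: [-0.5, 0.1, -1.5]
gripper_width: 0.158
grasp_force: 48.2
```

Emit:
servo_tool --motion '[[[0,-0.47,-0.225,0,0],[0,-0.47,-0.225,0,0],[0,-0.47,-0.225,0,0],[0,-0.47,-0.225,0,0],[0,-0.47,-0.225,0,0],[0,0,0,0,0],[0,0,0,0,0],[0,0,0,0,0]]]'

```text
t: 4.75
eef_pos: [0.4957, -0.0255, 0.1673]
tool_rot: [0.0, 0.755, 0.655, 0.0]
contact_force: [-0.3, 0.9, -0.6]
gripper_width: 0.154
grasp_force: 48.2
```

Run:
```python
from h import *
np.set_printoptions(precision=4,suppress=True)
o=bot.get_obs();print(o['eef_pos'],o['t'],o['contact_force'],o['tool_rot'])
p,d=save('side','s2'); c=cv2.resize(p[150:270,290:410,::-1],None,fx=5,fy=5,interpolation=cv2.INTER_CUBIC)
cv2.imwrite('pics/cs2.png',c)
P=cloud('side',d)
for z in (.105,.112,.118,.125,.134,.137,.14):
    m=(abs(P[...,2]-z)<.0035)&(abs(P[...,0]-.495)<.03)&(abs(P[...,1]+.025)<.03)
    print(z,m.sum(),P[m].mean(0),P[m].min(0),P[m].max(0))
m=(abs(P[...,2]-.07)<.004)&(abs(P[...,0]-.5)<.05)&(abs(P[...,1]+.025)<.05)
print(cv2.minAreaRect((P[m][:,:2]*1000).astype(np.float32)))
```

```text
[ 0.4957 -0.0255  0.1673] 4.75 [-0.3088  0.8773 -0.5795] [0.     0.7553 0.6554 0.0005]
0.105 3 [ 0.4953 -0.0217  0.1069] [ 0.4929 -0.0247  0.1054] [ 0.4975 -0.0195  0.1085]
0.112 13 [ 0.4962 -0.021   0.1122] [ 0.492  -0.0233  0.1087] [ 0.5014 -0.0189  0.1144]
0.118 7 [ 0.4958 -0.0222  0.1181] [ 0.4927 -0.0251  0.1157] [ 0.4991 -0.0202  0.1213]
0.125 9 [ 0.495  -0.0211  0.1243] [ 0.4931 -0.0243  0.1217] [ 0.4976 -0.0183  0.128 ]<stdin>:9: RuntimeWarning: Mean of empty slice.
  ret = um.true_divide(
Traceback (most recent call last):
ValueError: zero-size array to reduction operation minimum which has no identity
```

View pics/cs2.png

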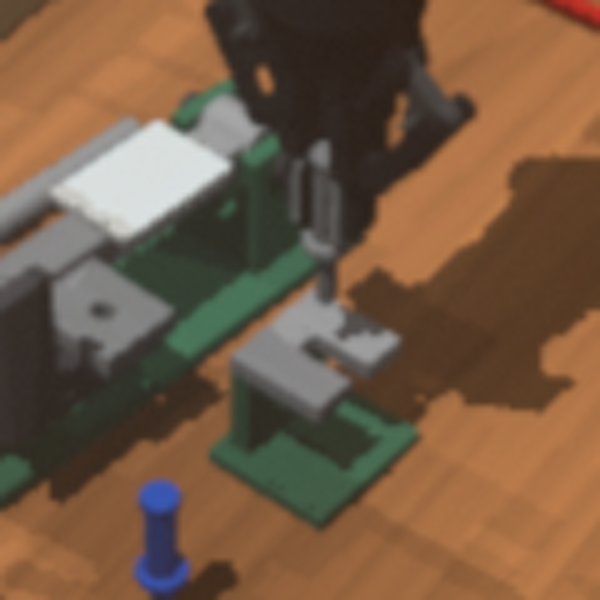

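The pin hangs upright in the gripper, with its tip at about crop (327,298) above the fork. The slot runs from (310,345) to (345,365). Next I'll measure the slot's edges and the shank in both views.

Run:
```python
from h import *
np.set_printoptions(precision=4,suppress=True)
th=np.radians(84.8); X=np.array([np.cos(th),np.sin(th)]); Y=np.array([-np.sin(th),np.cos(th)])
for n,f,c0 in(('top','top0',(.497,-.0273)),('side','side0',(.4955,-.0243)),('side','s2',(.4955,-.0243))):
    d=np.load(f'pics/{f}_d.npy'); P=cloud(n,d)
    m=(abs(P[...,2]-.07)<.006); q=P[m][:,:2]-c0; a=q@X*1000; b=q@Y*1000
    k=(abs(a)<36)&(abs(b)<45); a=a[k]; b=b[k]
    print(n,f,'xr',np.percentile(a,[1,99]),'yr',np.percentile(b,[1,99]))
    s=b>-4; s&=b<18; print(' slot',np.sort(a[s&(a<0)])[-12:],np.sort(a[s&(a>0)])[:12])
print(K('side')[2][:3,3])
# shank pixels: width per row in s2
p=cv2.imread('pics/s2.png'); d=np.load('pics/s2_d.npy'); P=cloud('side',d)
for v in range(199,212): print(v,[(u,*np.round(P[v,u]*1000).astype(int)) for u in range(351,360)if .1<P[v,u,2]<.135 and abs(P[v,u,0]-.495)<.015])
```

```text
top top0 xr [-29.5781  29.0754] yr [-31.5819  19.5983]
 slot [-11.0966 -10.8259 -10.5533 -10.2796  -8.9113  -8.6436  -8.364   -8.096
  -7.8378  -7.5447  -7.275   -6.998 ] [ 6.6034  6.8165  7.101   7.4444  7.7188  7.9789  9.386   9.6767  9.8932
 10.17   10.4661 10.7524]
side side0 xr [-30.1773  31.2174] yr [-33.2751  19.8814]
 slot [-6.8389 -6.8036 -6.5802 -6.3538 -6.0114 -5.7423 -5.6723 -5.5574 -5.4569
 -5.4083 -5.1543 -5.0651] [5.7055 6.0682 6.3713 7.8453 7.9976 8.055  8.4204 8.8964 9.1516 9.3197
 9.6694 9.7455]
side s2 xr [-29.7898  31.3059] yr [-32.016   20.3242]
 slot [-6.8007 -6.6137 -6.5941 -6.5808 -6.2959 -6.2263 -6.12   -6.0603 -5.8711
 -5.7305 -5.6355 -4.4356] [6.0091 6.2118 6.3873 6.7423 7.4704 7.8852 8.1554 8.3902 8.4798 9.8109
 9.8334 9.9193]
[0.0979 0.6257 0.8173]
199 []
200 []
201 []
202 [(354, np.int64(498), np.int64(-20), np.int64(129)), (355, np.int64(496), np.int64(-21), np.int64(129)), (356, np.int64(494), np.int64(-22), np.int64(129)), (357, np.int64(493), np.int64(-24), np.int64(129))]
203 [(354, np.int64(498), np.int64(-19), np.int64(127)), (355, np.int64(496), 
[... 932 characters left out ...]
), (355, np.int64(496), np.int64(-21), np.int64(114)), (356, np.int64(494), np.int64(-23), np.int64(114)), (357, np.int64(492), np.int64(-23), np.int64(114))]
208 [(353, np.int64(500), np.int64(-19), np.int64(111)), (354, np.int64(498), np.int64(-20), np.int64(111)), (355, np.int64(495), np.int64(-20), np.int64(112)), (356, np.int64(493), np.int64(-21), np.int64(113)), (357, np.int64(492), np.int64(-23), np.int64(112))]
209 [(354, np.int64(497), np.int64(-20), np.int64(108)), (355, np.int64(495), np.int64(-20), np.int64(109)), (356, np.int64(494), np.int64(-22), np.int64(109)), (357, np.int64(493), np.int64(-25), np.int64(107))]
210 [(355, np.int64(496), np.int64(-21), np.int64(105))]
211 []
```

Emit:
servo_tool --motion '[[[0,-0.03,0.005,-0.4,0],[0,0,0,-0.3,0],[0,0,0,-0.2,0],[0,0,0,-0.1,0],[0,0,0,-0.1,0],[0,0,0,0,0],[0,0,0,0,0]]]'

```text
t: 5.5
eef_pos: [0.4939, -0.0257, 0.1236]
tool_rot: [0.0, 0.755, 0.655, 0.0]
contact_force: [0.1, -0.7, -0.3]
gripper_width: 0.158
grasp_force: 48.2
```

Emit:
servo_tool --motion '[[[0,0,0,-0.2,0],[0,0,0,-0.2,0],[0,0,0,-0.1,0],[0,0,0,-0.05,0],[0,0,0,0,0],[0,0,0,0,0]]]'

```text
t: 6.1
eef_pos: [0.4931, -0.0258, 0.1013]
tool_rot: [-0.0, 0.755, 0.655, -0.001]
contact_force: [-3.4, -0.8, 2.6]
gripper_width: 0.157
grasp_force: 48.5
```

Run:
```python
from h import *
print(bot.get_obs()['contact_force'])
p,d=save('side','s3'); c=cv2.resize(p[160:270,290:410,::-1],None,fx=5,fy=5,interpolation=cv2.INTER_CUBIC)
cv2.imwrite('pics/cs3.png',c)
```

```text
[-3.36705283 -0.80997256  2.59413392]
```

View pics/cs3.png

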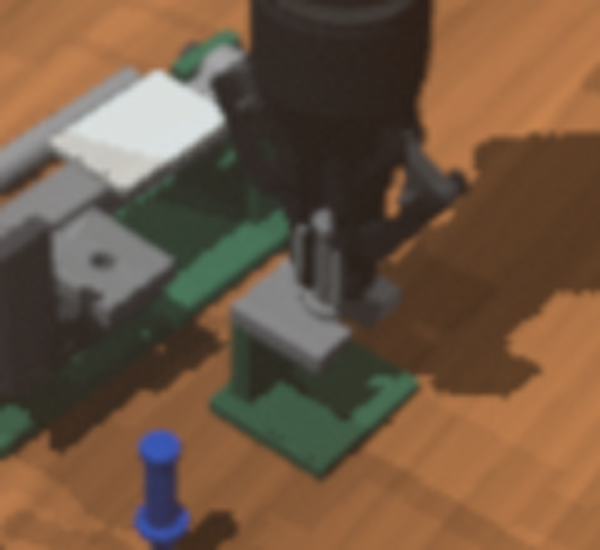

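The shank is in the notch and the collar sits at the fork at (320,305). I'll press down slightly, release and rise.

Emit:
servo_tool --motion '[[[0,0,0,-0.03,0],[0,0,0,0,0],[0.25,0,0,0,0],[0.4,0,0,0,0],[0.5,0,0,0,0],[0.5,0,0,0,0],[0.5,0,0,0.3,0],[0.5,0,0,0.7,0],[0.5,0,0,1,0],[0.5,0,0,0.6,0],[0.5,0,0,0,0],[0.5,0,0,0,0]]]'

```text
t: 7.35
eef_pos: [0.4939, -0.0258, 0.2049]
tool_rot: [0.001, 0.756, 0.655, 0.0]
contact_force: [0.7, 0.3, -0.2]
gripper_width: 0.496
grasp_force: 0.0
```

Run:
```python
from h import *
np.set_printoptions(precision=4,suppress=True)
o=bot.get_obs();print(o['eef_pos'],o['contact_force'])
p,d=save('side','s4'); c=cv2.resize(p[160:270,230:390,::-1],None,fx=5,fy=5,interpolation=cv2.INTER_CUBIC)
cv2.imwrite('pics/cs4.png',c)
P=cloud('side',d)
for z in (.078,.085,.09,.095,.1,.105,.11,.117,.12):
    m=(abs(P[...,2]-z)<.003)&(abs(P[...,0]-.495)<.03)&(abs(P[...,1]+.025)<.03)
    if m.any(): print(z,m.sum(),P[m].mean(0))
```

```text
[ 0.4939 -0.0258  0.2049] [ 0.6661  0.2972 -0.1624]
0.078 33 [ 0.4919 -0.0231  0.0769]
0.085 15 [ 0.4931 -0.021   0.085 ]
0.09 12 [ 0.4921 -0.0208  0.0893]
0.095 13 [ 0.4926 -0.02    0.0956]
0.1 13 [ 0.4928 -0.0204  0.0995]
0.105 10 [ 0.4919 -0.0201  0.1049]
0.11 10 [ 0.4913 -0.0201  0.1104]
0.117 10 [ 0.4915 -0.0185  0.1166]
0.12 30 [ 0.4942 -0.0221  0.1215]
```

View pics/cs4.png

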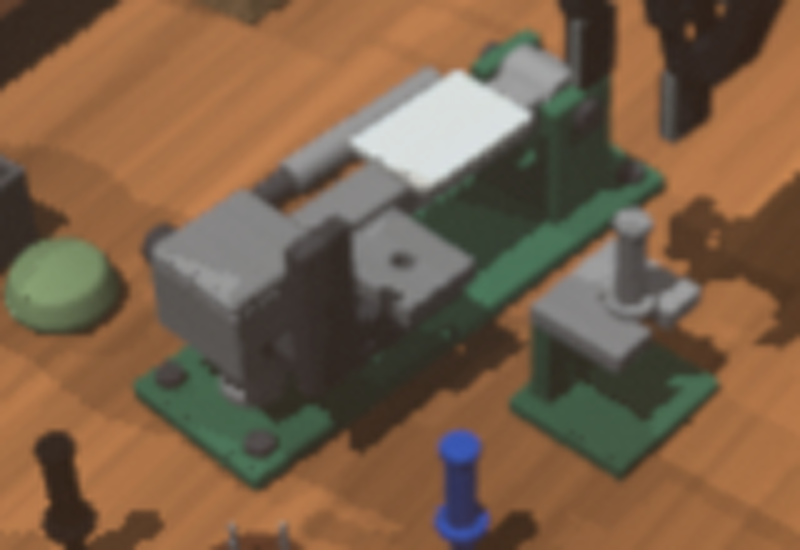

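The lock pin stands upright in the notch: knob at crop (632,220), collar on the fork at (630,305), top measured at about 122 mm. Now the latch.

Emit:
servo_tool --motion '[[[0.3,0.455,0.527,0,0],[0.3,0.455,0.527,0,0],[0.3,0.455,0.527,0,0],[0.3,0.455,0.527,0,0],[0.3,0.455,0.527,0,0],[0.3,0,0,0,0],[0.3,0,0,0,0],[0.3,0,0,0,0]]]'

```text
t: 8.2
eef_pos: [0.5837, 0.0785, 0.2031]
tool_rot: [-0.0, 0.756, 0.655, -0.001]
contact_force: [-0.7, -1.0, 1.0]
gripper_width: 0.295
grasp_force: 0.0
```

Emit:
servo_tool --motion '[[[0.3,0.03,0.02,-0.7,0],[0.3,0,0,-0.6,0],[0.3,0,0,-0.35,0],[0.3,0,0,-0.15,0],[0.3,0,0,0,0],[0,0,0,0,0],[0,0,0,0,0],[0,0,0,0,0],[0,0,0,0,0],[0,0,0,0,0]]]' --newtons 45

```text
t: 9.2
eef_pos: [0.5841, 0.0806, 0.1329]
tool_rot: [-0.001, 0.755, 0.655, -0.001]
contact_force: [-6.4, -0.0, 3.0]
gripper_width: 0.13
grasp_force: 44.5
```

Emit:
servo_tool --motion '[[[0,-0.1,0.014,0,0],[0,-0.1,0.014,0,0],[0,-0.1,0.014,0,0],[0,-0.05,0.007,0,0],[0,0,0,0,0],[0,0,0,0,0],[0,0,0,0,0]]]'

```text
t: 9.9
eef_pos: [0.5742, 0.082, 0.1333]
tool_rot: [0.001, 0.756, 0.655, 0.002]
contact_force: [7.5, -1.2, -5.2]
gripper_width: 0.135
grasp_force: 43.8
```

Emit:
servo_tool --motion '[[[0,-0.06,0.008,0,0],[0,0,0,0,0],[0,0,0,0,0]]]'

```text
t: 10.2
eef_pos: [0.5721, 0.0822, 0.1333]
tool_rot: [0.002, 0.756, 0.655, 0.002]
contact_force: [8.1, -1.0, -5.4]
gripper_width: 0.129
grasp_force: 43.7
```

Emit:
servo_tool --motion '[[[0,-0.012,-0.085,0.257,0],[0,-0.012,-0.085,0.257,0],[0,0,0,0,0],[0,0,0,0,0]]]'

```text
t: 10.6
eef_pos: [0.5712, 0.0753, 0.1541]
tool_rot: [0.002, 0.756, 0.655, 0.003]
contact_force: [7.9, -1.4, -5.2]
gripper_width: 0.135
grasp_force: 44.2
```

Emit:
servo_tool --motion '[[[0,-0.016,-0.111,0.247,0],[0,-0.016,-0.111,0.247,0],[0,-0.019,-0.136,0.234,0],[0,-0.019,-0.136,0.234,0],[0,-0.023,-0.159,0.219,0],[0,-0.023,-0.159,0.219,0],[0,-0.026,-0.181,0.2,0],[0,-0.026,-0.181,0.2,0],[0,0,0,0,0],[0,0,0,0,0],[0,0,0,0,0],[0,0,0,0,0]]]'

```text
t: 11.8
eef_pos: [0.564, 0.0286, 0.2258]
tool_rot: [0.002, 0.756, 0.655, 0.002]
contact_force: [7.9, -1.4, -4.7]
gripper_width: 0.132
grasp_force: 44.3
```

Run:
```python
from h import *
np.set_printoptions(precision=4,suppress=True)
o=bot.get_obs();print(o['eef_pos'],o['contact_force'],o['torque'],o['t'])
p,d=save('side','s5'); c=cv2.resize(p[90:270,220:400,::-1],None,fx=3.3,fy=3.3,interpolation=cv2.INTER_CUBIC)
cv2.imwrite('pics/cs5.png',c)
```

```text
[0.564  0.0286 0.2258] [ 7.9428 -1.37   -4.7164] [-0.0979 -1.4198 -0.0669] 11.8
```

View pics/cs5.png

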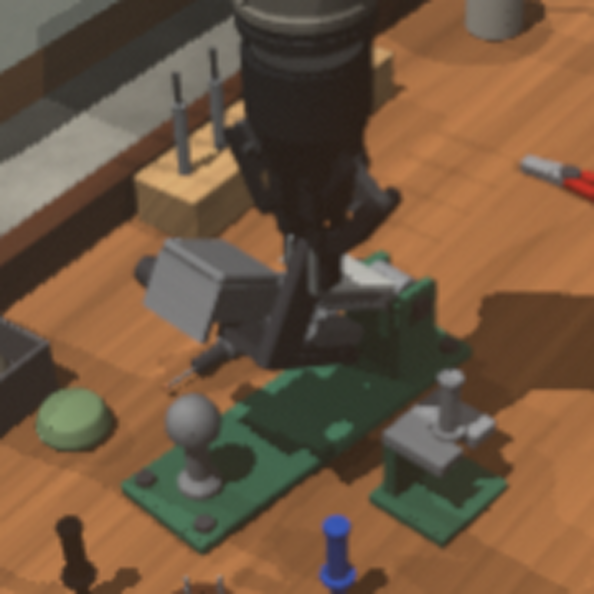

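The picture shows the head raised clear of the ball at (193,420), the latch tab held in the fingers near (295,300), and the pin upright in the notch at (450,400). The forces are steady, so I'm handing in.

```bash
python3 -c "
from station import bot
print(bot.hand_in())"
```

```text
the job is handed in; nothing more can be done
None
```

I parked the lock pin upright in the notch, pulled the latch out about 12 mm, raised the head about 10 cm off its ball, and handed in at about 12 s with the arm still held by the latch tab; no verdict came back.

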